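# Shut the draught screen's vent flap with the hook pole

### The job

The ventilation flap at the top of the draught screen beside the measuring fixture has been left tilted open. Take the hook pole from its rack, put its hook down into the flap's ring eye and pull the flap fully home past its spring catch without straining it, touching the screen with the pole only; then unhook and lay the pole back in its rack, leaving the flap shut and everything else where it stands.

Things in the scene. Friction and masses are not known exactly. Their poses are not given: they have to be found in the camera images.
- pole: Hook pole, 0.22 kg: 16 mm square wooden bar, x = -185 to 160 mm, with a black sleeve (90 mm long, 16.5 mm wide) round its middle; then an 8 mm steel rod to x = 215 mm, turned square down (-z), ending rounded 46 mm below the axis. Origin on the bar's axis at the sleeve's middle, near the centre of mass; x to the hook, z up as it lies. Starts in the rack.
- hook_tip (a point): Middle of the rounded end of the hook, at (215, 0, -42) mm in the pole's frame; the end itself is 4 mm lower. Same axes as the pole.
- rack: Fixed grey pole rack, base 290 x 75 x 12 mm; two saddles 14 mm thick at x = +-115 mm, each with a notch 23 mm wide, 14 mm deep, flared to about 50 mm at the top, 88 mm above the table. Origin under the base's centre, x to the hook end, z up. A pole in place has its axis 63 mm above the table over the rack's x axis, its middle near the rack's.
- screen: Fixed draught screen 264 mm wide, 262 mm high: two dark posts (22 mm square, at y = +-121 mm) on flat feet, a fixed metal panel below, the tilting flap above. Origin on the table under the middle of the closed flap; -x is the front, from where the pole comes over the fixture plate; z up. The flap's hinge line runs along y through (0, 0, 100) mm. No part stands above the eye.
- eye (a point): Centre of the flap's ring eye: 6 mm wire, 28 mm opening, 40 mm over all. 135 mm up the flap from the hinge line, 36 mm before it (sheet face at 2.5 mm). Flap's axes: x away from the front, z up the flap and through the ring. The flap starts leaning back 0.45 to 0.65 rad, home is upright +-0.11. Stiff hinge: 3 to 4 N at the eye moves it, it stays where left. Takes at most 20 N.
- switch (a joint): Interlock switch pin on the keeper, m: 0 = out, grows as the flap presses it, about 4 mm with the flap home on the keeper's stop. The keeper (black, beside the eye, on the post at +y) is clamped anywhere within +-13 mm along x: the home place is known only by feel. Last 12 mm of the eye's way: ball catch, pull rising to 7 to 12 N; 3 mm before the stop it clicks, pull drops, catch holds.
- fixture: Fixed black fixture plate 150 x 180 x 20 mm before the screen's front, with two bar handles up to 51 mm and two pins to 50 mm high. Origin under its centre.
- workpiece: Loose steel ring 72 mm across, 22 mm high, on the fixture plate; leave it alone. Origin under its centre.
- pendant: Loose grey control pendant 110 x 170 mm, up to 65 mm high with its two sticks; leave it alone. Origin under its centre.
- ref_sphere: Loose steel reference sphere on a slim stand, 98 mm high, foot 56 mm across; leave it alone. Origin under its foot.

How it is judged:
By the outcome, as a careful person would: the job done as asked, in the order asked, and still so for the second after the job is handed in, with the robot touching nothing.
It also fails if it takes over 67 s, if anything falls off the work surface, if the arm or the gripper's body presses on something with over 40 N, if the wrist force passes 120 N, or if a joint passes its speed limit or range.

### The arm

A 7-joint arm with a two-finger parallel gripper is mounted at the origin on the work surface. World frame = base frame: x ahead of the robot, y to its left, z up, the work surface at z = 0. Lengths are in m, angles in rad, forces in N, time in s.
With the tool pointing down it reaches from about 0.4 to 0.85 m from the base axis. Payload 4.5 kg.
Tool frame: the origin (TCP) lies at the very end of the fingers, on their centre line; the grasp point (between the pads) lies 19 mm behind it; z points along the fingers, y is the line along which they close (so a half turn about z gives the same grasp; the last joint's range is limited). The gripper opens to 88 mm and grips with 3 to 60 N. Pads are 18 mm wide; open, the fingers measure 123 mm over their backs; the gripper's body (75 mm by 187 mm) begins 45 mm behind the grasp point.
Start: joints at [1.187, 0.689, -0.195, 1.565, 0.157, 0.902, -0.215], TCP at [0.254, -0.571, 0.239] pointing down, gripper open.
Joint ranges: [-3.01, 3.01], [-0.46, 2.08], [-1.47, 1.51], [0.13, 2.56], [-1, 4.14], [0.04, 2.09], [-2.66, 2.66]. Speed limits (rad/s): [2.57, 2.57, 3.14, 3.14, 3.14, 3.14, 3.14].

### API

Orientations are given as a unit quaternion [x, y, z, w].
In Python, from plant import r gives the robot as it stands. The module is installed in compiled form; this text tells all that it offers.
- The arm moves only by the tool step_arm, never from a script. Its argument "increments" is a list of rows, each a list of 2 entries, a list of its own where there are three numbers: the shift along the world's x, y, z in cm, then the turn, a rotation vector about the world's x, y, z in degrees. A call has exactly 10 rows; each row shifts and turns the commanded pose from where the row before left it; what a row does not reach is not made up. A row lasts 1/10 s, in which the tool goes at most 50 mm and 8.59 degrees, less where a joint would pass 70% of its speed; a pose out of reach is approached as far as the arm can. A call is refused whole if a number of a shift passes 5 or a number of a turn 8.59, either way. A call with a gripper value outside its range is refused whole. "fingers" is the opening, from 0 (shut) to 1 (fully open), set as the call begins (left out, the last holds). The fingers move at their own pace and stop on an object; "grip_force" is the grip in N (left out, the last holds). Time passes only in rows, so rows that do not move let the fingers close, or fill a call up. It gives the time, the measured TCP pose, the force, the opening and the grip force at its end, in the units of the state.
- r.get_state(): the state, without advancing time (a new reading comes with each control period).
- r.snapshot(name): name is "scene" or "top" or "wrist"; returns (picture, depth): 420x560x3 uint8, red, green, blue; 420x560 float32, m along the optical axis (not along the pixel's ray), 0 where there is no reading.
- r.calibration(name): a dict with "fov_y" (degrees; the focal length in pixels is half the picture's height over the tangent of half this angle, whatever the lens; pixels are square), "cx", "cy" (the principal point, pixels), "k1" (the pictures are not rectified: a ray, as slopes to the right and down, at radius r is drawn at 1 + k1 r^2 times it, then the intrinsics apply), "R" (3x3) and "t" (3): a world point X has camera coordinates R X + t. Camera axes: x right, y down, z forward; pixel columns grow to the right and rows downward; lengths in m; the calibration is good to about 2 mm. A picture is of the moment at which its call begins: read the wrist's pose just before it. calibration takes no time and is no camera call; for the wrist camera it gives the pose at the moment of the call.
- r.finish_job(): hands the job in; it is judged then, once.
The state is a dict: "clock": time; "q": joint angles; "qd": joint speeds; "joint_torque": joint torques, N m; "tool_pos": TCP position; "eef_rot": TCP orientation; "contact_force": force on the tool from outside, world axes, zero at the start; "moment": the same for the moment, N m; "opening": opening from 0.0 (shut) to 1.0 (fully open); "finger_force": force on a finger pad.
Only numpy, scipy, OpenCV 4.12 (cv2) and the standard library are available. Lean on these libraries where they do the work, as an engineer would, in place of code of your own. Each camera call takes 0.05 s, during which the arm holds its last target. There are 200 camera calls.

## Working session

There is one attempt and no reset: what is moved stays moved. The work goes in short steps, Python scripts to look and compute and a tool call to move; the robot and the scene stay as the last step left them, time stands still between calls to the robot, and variables do not carry over. Pictures are saved under pics/ and viewed, at most 10 in all, crops included, and the job is handed in when it is done.

Besides the shell and the picture viewer there is one more tool, called after "Call:" as name(argument=value, ...) on one line, values as JSON. step_arm: Moves the arm, as the interface text tells. Its arguments: {"type":"object","properties":{"increments":{"type":"array","items":{"type":"array"}},"fingers":{"type":"number"},"grip_force":{"type":"number"}},"required":["increments"]}

```bash
mkdir -p pics; cat > h.py <<'E'
import numpy as np, cv2
from plant import r
def snap(n):
    c=r.calibration(n); p,d=r.snapshot(n); return p,d,c
def pts(d,c):
    H,W=d.shape; f=H/2/np.tan(np.radians(c['fov_y'])/2)
    v,u=np.mgrid[0:H,0:W].astype(float)
    x=(u-c['cx'])/f; y=(v-c['cy'])/f; a,b=x.copy(),y.copy()
    for _ in range(8):
        s=1+c['k1']*(a*a+b*b); a=x/s; b=y/s
    P=np.stack([a*d,b*d,d],-1)
    return (P-np.array(c['t']))@np.array(c['R'])
def save(n,p,scale=1): 
    q=p[...,::-1]
    if scale!=1: q=cv2.resize(q,None,fx=scale,fy=scale,interpolation=cv2.INTER_CUBIC)
    cv2.imwrite('pics/'+n+'.png',q)
E
python3 - <<'E'
from h import *
for n in('scene','top'):
    p,d,c=snap(n); save(n,p); np.savez(n,p=p,d=d,P=pts(d,c)); print(n,c['t'],np.round(c['R'],2).tolist(),c['k1'])
print(r.get_state())
E
```

```text
scene [-0.33143667 -0.23571718  1.53382449] [[0.55, 0.84, 0.01], [0.65, -0.41, -0.64], [-0.53, 0.36, -0.77]] -0.10060941295208262
top [0.07949585 0.57730724 1.0458935 ] [[-0.04, -1.0, -0.01], [-0.98, 0.04, -0.2], [0.2, -0.0, -0.98]] -0.005081534822644999
{'clock': 0.1, 'q': array([ 1.18679083,  0.68988759, -0.19451989,  1.56618618,  0.15730737,
        0.90247405, -0.21508769]), 'qd': array([-0.00082686, -0.00110085, -0.00165627, -0.00135898, -0.0002125 ,
        0.00066882, -0.00068095]), 'joint_torque': array([-1.91532599e-03, -5.28497958e+01, -1.27086829e+00, -1.53836864e+01,
       -5.25166048e-02,  2.07709782e-03,  4.14684735e-05]), 'tool_pos': array([ 0.2533431 , -0.57077055,  0.23801238]), 'eef_rot': array([ 9.78249798e-01,  2.07428834e-01, -2.18278507e-04, -7.51093241e-04]), 'contact_force': array([0.44356877, 0.35542194, 0.39775395]), 'moment': array([ 1.24993282e-02,  1.52637123e-03, -1.49095047e-05]), 'finger_force': 0.0, 'opening': 0.9978685168745169}
```

View pics/scene.png

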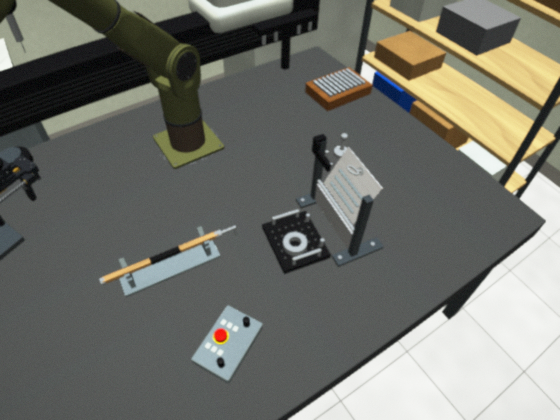

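View pics/top.png

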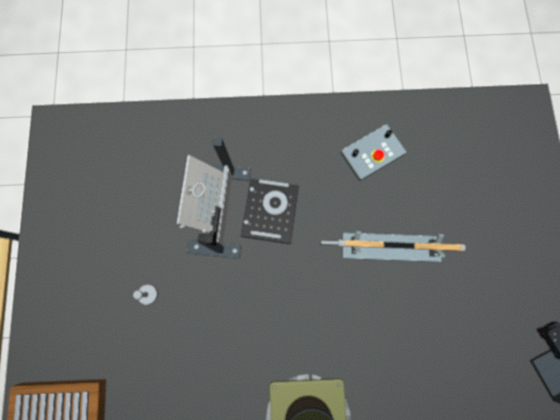

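The scene view shows the rack and pole with its hook to the right, at about (235,228). The fixture plate is at (295,240), the screen with the flap leaning back at (345,190), and the pendant at (227,342). In the top view the pole runs from (465,247) to the hook at (322,242). The ring eye is at (198,190), the screen posts at (220,150) and (215,235), and the sphere at (147,294).

```bash
python3 - <<'E'
from h import *
T=np.load('top.npz'); p=T['p'].astype(int);P=T['P'];d=T['d']
q=lambda u,v:np.round(P[v,u]*1000).astype(int).tolist()
R,G,B=p[...,0],p[...,1],p[...,2]
v,u=np.mgrid[0:420,0:560]
box=(u>310)&(u<480)&(v>215)&(v<275)
m=box&(R-B>60)
X=P[m];print('wood',len(X),X.min(0),X.max(0),np.median(X,0))
c=X[:,:2].mean(0);U,S,V=np.linalg.svd(X[:,:2]-c);print('axis',c,V[0]); 
s=(X[:,:2]-c)@V[0];print('ext',c+V[0]*s.min(),c+V[0]*s.max())
sl=box&(P[...,2]>0.045)&(R+G+B<150)
X=P[sl];print('sleeve',len(X),np.median(X,0),X.min(0),X.max(0))
rk=box&(P[...,2]>0.005)&(P[...,2]<0.02)&(B>100)
r_=cv2.minAreaRect((P[rk][:,:2]*1000).astype(np.float32));print('rack base',r_,P[rk].mean(0))
rod=(u>318)&(u<343)&(v>235)&(v<250)&(P[...,2]>0.03)
X=P[rod];print('rod',len(X),X.mean(0),X.min(0),X.max(0))
# screen
sb=(u>170)&(u<250)&(v>125)&(v<265)
fl=sb&(P[...,2]>0.115)&(R+G+B>330)
X=P[fl];print('flap',len(X),X.min(0),X.max(0))
for _ in range(4):
    c=X.mean(0);U,S,V=np.linalg.svd(X-c,full_matrices=False);n=V[2]; X=X[abs((X-c)@n)<0.006]
n*=np.sign(n[2]);print('flap plane',c,n,len(X))
off=(P-c)@n
rg=sb&(off>0.02)&(off<0.06)&(P[...,2]>0.13)&((u>185)&(u<212)&(v>178)&(v<202))
X=P[rg];print('ring',len(X),X.mean(0),X.min(0),X.max(0))
pt=sb&(P[...,2]>0.25);X=P[pt];print('posts top',len(X))
for a in X[::6]:print(np.round(a*1000).astype(int),end=' ')
fx=(u>240)&(u<302)&(v>175)&(v<247)&(P[...,2]>0.012)&(P[...,2]<0.026)
print('fixt',cv2.minAreaRect((P[fx][:,:2]*1000).astype(np.float32)))
ft=sb&(P[...,2]>0.004)&(P[...,2]<0.02);X=P[ft];print('feet',[cv2.minAreaRect((X[X[:,0]>k0][:,:2]*1000).astype(np.float32)) if k else cv2.minAreaRect((X[X[:,0]<k0][:,:2]*1000).astype(np.float32)) for k,k0 in((1,np.median(X[:,0])),(0,np.median(X[:,0])))])
sp=(u>130)&(u<160)&(v>280)&(v<308)&(P[...,2]>0.02);print('sphere',P[sp].mean(0))
q_=p[120:270,130:310].astype(np.uint8);save('crop1',q_,3.9)
E
```

```text
wood 463 [ 0.35363136 -0.47771796 -0.00498526] [0.48576079 0.05772614 1.14241368] [ 0.45892117 -0.33743264  0.06942733]
axis [ 0.45842973 -0.29842505] [-0.06241159 -0.9980505 ]
ext [0.48020615 0.04981098] [ 0.44727225 -0.47684914]
sleeve 91 [ 0.46024944 -0.27176105  0.0695668 ] [ 0.35363136 -0.31548374  0.06508221] [0.46709994 0.05772614 1.14241368]
rack base ((472.2889404296875, -274.12396240234375), (289.53564453125, 98.84587860107422), 85.23499298095703) [ 0.45747438 -0.26890732  0.01058323]
rod 85 [ 0.4733235  -0.09178194  0.07847165] [ 0.35363136 -0.11863876  0.04235312] [0.48230958 0.05772614 1.14241368]
flap 2400 [0.35363136 0.05772614 0.11511529] [0.69263955 0.30557438 1.14241368]
flap plane [0.59906223 0.26183073 0.18288543] [-0.10775481 -0.99299752  0.04842334] 326
ring 41 [0.60326502 0.23935858 0.21734753] [0.58428004 0.23480153 0.13888713] [0.64795966 0.24496824 0.24828376]
posts top 320
[ 354   58 1142] [725 208 260] [724 193 260] [721 201 262] [720 209 259] [719 194 260] [716 203 261] [715 211 260] [714 196 260] [712 206 259] [713 192 256] [709 206 261] [710 192 256] [7
[... 253 characters left out ...]
 [481 230 270] [480 216 270] [479 241 272] [478 227 271] [478 213 270] [477 241 272] [476 227 272] [476 213 270] [474 236 271] [473 222 273] [473 248 269] [472 234 271] [471 220 272] [470 245 273] [469 231 274] [469 218 270] [467 241 272] [467 227 272] [467 215 264] [466 239 259] [464 222 272] [464 221 254] [ 354   58 1142] [ 354   58 1142] fixt ((592.9739990234375, 97.83648681640625), (178.1817169189453, 188.74627685546875), 78.89298248291016)
feet [((688.8231811523438, 265.65203857421875), (245.27117919921875, 360.3560791015625), 89.95034790039062), ((471.8023376464844, 245.83358764648438), (192.542236328125, 71.90044403076172), 89.53640747070312)]
sphere [0.35498776 0.43568529 0.07841071]
```

View pics/crop1.png

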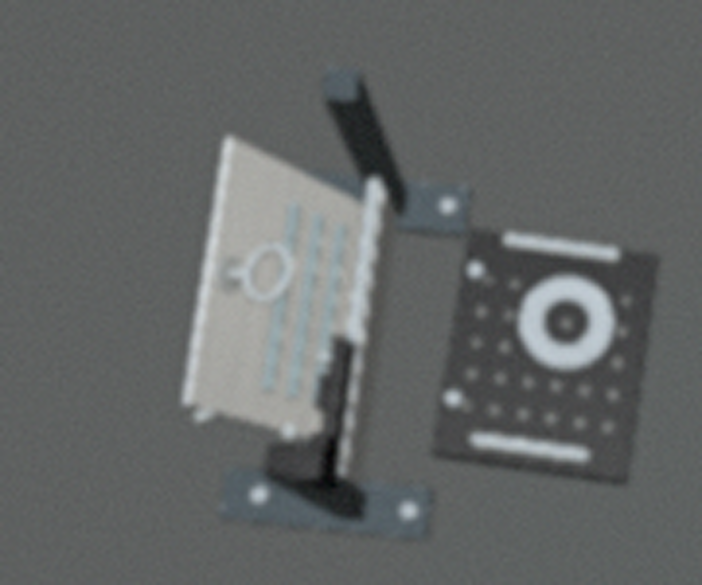

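The crop shows the ring eye at crop (267,271), full-frame about (198,189). The flap's top edge runs from (228,138) to (185,405), and the keeper sits on the near post at (340,400). The workpiece is at (566,323) on the plate. Some depth pixels have no reading, so I'm masking those and refitting.

```bash
python3 - <<'E'
from h import *
np.set_printoptions(precision=4,suppress=True)
def line(X):
    c=X.mean(0);V=np.linalg.svd(X-c,full_matrices=False)[2];return c,V
T=np.load('top.npz'); p=T['p'].astype(int);P=T['P'];ok=T['d']>0
R,G,B=p[...,0],p[...,1],p[...,2];v,u=np.mgrid[0:420,0:560]
z=P[...,2]
box=ok&(u>310)&(u<480)&(v>215)&(v<275)
m=box&(R-B>60)&(z>.062)&(z<.08); X=P[m]
c,V=line(X[:,:2]);s=(X[:,:2]-c)@V[0];print('pole',c,V[0],np.degrees(np.arctan2(-V[0][0],V[0][1])),c+V[0]*s.min(),c+V[0]*s.max(),np.median(X[:,2]))
X=P[box&(z>0.06)&(z<.08)&(R+G+B<180)];s=(X[:,:2]-c)@V[0];print('sleeve',len(X),np.median(X,0),c+V[0]*(s.min()+s.max())/2,s.max()-s.min())
X=P[box&(z>0.005)&(z<0.02)&(B>100)];print('rack',cv2.minAreaRect((X[:,:2]*1000).astype(np.float32)))
X=P[box&(z>0.075)&(z<.095)&(R-B<40)&(u>340)];print('saddle tops',len(X));
for s in(0,1):
    Y=X[(X[:,1]>-.27)==bool(s)];print(Y.min(0),Y.max(0),Y.mean(0))
X=P[box&(u<343)&(z>0.045)&(z<.08)];print('rod',len(X),X.mean(0),X.min(0),X.max(0))
sb=ok&(u>165)&(u<255)&(v>125)&(v<265)
fl=sb&(z>0.12)&(z<.26)&(R+G+B>300)&(u>176)&(u<224)&(v>155)&(v<232)
X=P[fl]
for _ in range(6):
    c,V=line(X);n=V[2];X=X[abs((X-c)@n)<0.005]
n=n*np.sign(n[2]);print('flap',len(X),c,n,'lean',np.arcsin(n[2]),'yaw of front normal',np.degrees(np.arctan2(n[1],n[0])))
off=(P-c)@n
k=(u>182)&(u<214)&(v>176)&(v<204)&sb
X=P[k&(off>.018)&(off<.07)];print('ring',len(X),X.mean(0),X.min(0),X.max(0),off[k&(off>.018)&(off<.07)].mean())
for nm,(a,b) in dict(farpost=(218,141),nb1=(130+258/3.9,120+494/3.9),nb2=(130+408/3.9,120+510/3.9),fb=(130+447/3.9,120+205/3.9),ringc=(198.5,189.5)).items():
    a,b=int(round(a)),int(round(b));print(nm,np.median(P[b-1:b+2,a-1:a+2].reshape(-1,3),0))
X=P[sb&(z>.25)&(z<.28)&(P[...,0]>.65)];print('farpost',cv2.minAreaRect((X[:,:2]*1000).astype(np.float32)))
X=P[sb&(z>.24)&(z<.3)&(P[...,0]<.52)];print('near top',cv2.minAreaRect((X[:,:2]*1000).astype(np.float32)),X[:,2].max())
X=P[ok&(u>235)&(u<302)&(v>172)&(v<250)&(z>.013)&(z<.026)];print('fixt',cv2.minAreaRect((X[:,:2]*1000).astype(np.float32)))
X=P[ok&(u>130)&(u<160)&(v>280)&(v<308)&(z>.03)];print('sphere',X.mean(0))
# scene camera
S=np.load('scene.npz');Q=S['P'];p=S['p'].astype(int);okS=S['d']>0
near=okS&(Q[...,0]>.42)&(Q[...,0]<.76)&(Q[...,1]>.15)&(Q[...,1]<.36)&(Q[...,2]>.12)
o2=(Q-c)@n;X=Q[near&(abs(o2)<.012)];print('scene flap offset',len(X),np.median((X-c)@n))
X=Q[near&(o2>.018)&(o2<.07)&(Q[...,0]>.55)&(Q[...,0]<.64)];print('scene ring',len(X),X.mean(0),X.min(0),X.max(0))
E
```

```text
pole [ 0.4585 -0.2946] [0.0862 0.9963] -4.943112037822897 [ 0.4452 -0.4482] [ 0.4729 -0.1281] 0.06958605130816636
sleeve 106 [ 0.4601 -0.2746  0.0696] [ 0.46   -0.2771] 0.07959312095702661
rack ((472.2889404296875, -274.12396240234375), (289.53564453125, 98.84587860107422), 85.23499298095703)
saddle tops 113
[ 0.4221 -0.3963  0.075 ] [ 0.4812 -0.2946  0.0898] [ 0.4525 -0.384   0.0826]
[ 0.441  -0.1676  0.0753] [ 0.5006 -0.149   0.0909] [ 0.4726 -0.1581  0.0838]
rod 83 [ 0.4747 -0.094   0.0661] [ 0.4648 -0.1186  0.048 ] [ 0.4823 -0.0577  0.0745]
flap 1571 [0.6143 0.256  0.1751] [-0.1226 -0.8679  0.4814] lean 0.5022908654428403 yaw of front normal -98.04251757205233
ring 85 [0.6005 0.2514 0.2378] [0.5819 0.2364 0.2269] [0.6189 0.2689 0.2483] 0.03584936496038274
farpost [0.7167 0.1981 0.2599]
nb1 [0.486  0.3054 0.0183]
nb2 [0.4695 0.1913 0.0156]
fb [0.7082 0.1553 0.0157]
ringc [0.6138 0.2637 0.186 ]
farpost ((715.2449951171875, 201.63201904296875), (21.971391677856445, 22.44135856628418), 79.33740234375)
near top ((493.0223388671875, 227.60491943359375), (34.69281005859375, 57.907676696777344), 81.29766082763672) 0.2754208274157884
fixt ((590.5253295898438, 90.92668151855469), (189.3878631591797, 234.908935546875), 88.75237274169922)
sphere [0.3548 0.4479 0.0796]
scene flap offset 1952 0.004413059137494835
scene ring 64 [0.6018 0.2463 0.2396] [0.5506 0.22   0.2277] [0.6223 0.2636 0.2496]
```

Call:
step_arm(increments=[[[2.07, 2.95, -1.0], [0, 0, 6.11]], [[2.07, 2.95, -1.0], [0, 0, 6.11]], [[2.07, 2.95, -1.0], [0, 0, 6.11]], [[2.07, 2.95, -1.0], [0, 0, 6.11]], [[2.07, 2.95, -1.0], [0, 0, 6.11]], [[2.07, 2.95, -1.0], [0, 0, 6.11]], [[2.07, 2.95, -1.0], [0, 0, 6.11]], [[2.07, 2.95, -1.0], [0, 0, 6.11]], [[2.07, 2.95, -1.0], [0, 0, 6.11]], [[2.07, 2.95, -1.0], [0, 0, 6.11]]], fingers=1)

```text
clock: 1.1
tool_pos: [0.4611, -0.275, 0.1381]
eef_rot: [0.736, 0.677, -0.0, -0.0]
contact_force: [0.8, -0.4, -0.0]
opening: 0.999
finger_force: 0.0
```

```bash
python3 - <<'E'
from h import *
from scipy.spatial.transform import Rotation as Ro
np.set_printoptions(precision=4,suppress=True)
s=r.get_state();print(s['clock'],s['tool_pos'],Ro.from_quat(s['eef_rot']).as_matrix()[:,1:].T)
p,d,c=snap('wrist');P=pts(d,c);save('w1',p);p=p.astype(int);ok=d>0
m=ok&(p[...,0]-p[...,2]>50)&(P[...,2]>.06)&(P[...,2]<.08);X=P[m]
cc=X[:,:2].mean(0);V=np.linalg.svd(X[:,:2]-cc,full_matrices=False)[2][0];print(len(X),cc,V,np.median(X[:,2]),'x at y=-.276',cc[0]+V[0]/V[1]*(-.276-cc[1]))
m=ok&(p.sum(-1)<170)&(P[...,2]>.06)&(P[...,2]<.08)&(abs(P[...,0]-.46)<.03);X=P[m];print('sleeve',len(X),X.min(0),X.max(0),X.mean(0))
E
```

```text
1.1 [ 0.4611 -0.275   0.1381] [[ 0.9966 -0.0823 -0.0004]
 [-0.0004  0.0002 -1.    ]]
5623 [ 0.4657 -0.2372] [-0.0799 -0.9968] 0.07071726215047301 x at y=-.276 0.4625547332693705
sleeve 1905 [ 0.4553 -0.3146  0.0688] [ 0.4724 -0.2354  0.073 ] [ 0.4636 -0.2727  0.0709]
```

View pics/w1.png

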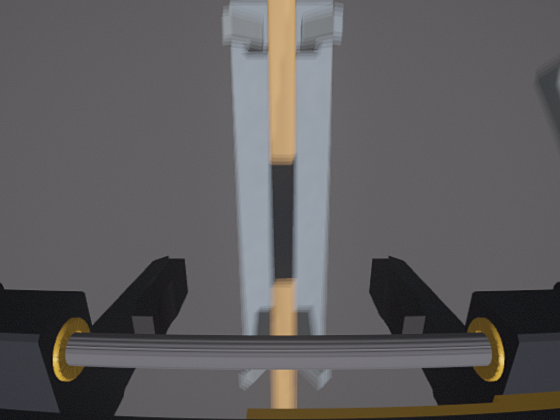

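The wrist view shows the pole running vertically at column about 283, with the sleeve between rows 163 and 280. It sits centred between the open fingers and is aligned, so I'm going down to grasp.

Call:
step_arm(increments=[[[0.13, 0, -1.2], [0, 0, 0]], [[0, 0, -1.2], [0, 0, 0]], [[0, 0, -1.2], [0, 0, 0]], [[0, 0, -1.2], [0, 0, 0]], [[0, 0, -1.2], [0, 0, 0]], [[0, 0, -1.2], [0, 0, 0]], [[0, 0, -1.0], [0, 0, 0]], [[0, 0, -0.8], [0, 0, 0]], [[0, 0, -0.4], [0, 0, 0]], [[0, 0, 0], [0, 0, 0]]])

```text
clock: 2.15
tool_pos: [0.4618, -0.2761, 0.0443]
eef_rot: [0.737, 0.676, -0.0, -0.0]
contact_force: [-0.7, -0.2, -0.2]
opening: 0.993
finger_force: 0.0
```

Call:
step_arm(increments=[[[0, 0, 0], [0, 0, 0]], [[0, 0, 0], [0, 0, 0]], [[0, 0, 0], [0, 0, 0]], [[0, 0, 0], [0, 0, 0]], [[0, 0, 0], [0, 0, 0]], [[0, 0, 0], [0, 0, 0]], [[0, 0, 0], [0, 0, 0]], [[0, 0, 0], [0, 0, 0]], [[0, 0, 0], [0, 0, 0]], [[0, 0, 0], [0, 0, 0]]], fingers=0, grip_force=55)

```text
clock: 3.15
tool_pos: [0.462, -0.2763, 0.0447]
eef_rot: [0.737, 0.676, 0.0, 0.0]
contact_force: [0.0, -0.2, 0.5]
opening: 0.172
finger_force: 55.0
```

Call:
step_arm(increments=[[[0, 0, 0.5], [0, 0, 0]], [[0, 0, 1.5], [0, 0, 0]], [[0, 0, 2.8], [0, 0, 0]], [[0, 0, 3.2], [0, 0, 0]], [[0, 0, 3.2], [0, 0, 0]], [[0, 0, 3.2], [0, 0, 0]], [[0, 0, 3.2], [0, 0, 0]], [[0, 0, 3.2], [0, 0, 0]], [[0, 0, 2.9], [0, 0, 0]], [[0, 0, 1.5], [0, 0, 0]]])

```text
clock: 4.15
tool_pos: [0.4623, -0.2763, 0.2994]
eef_rot: [0.737, 0.676, 0.0, 0.001]
contact_force: [0.6, -1.1, -2.3]
opening: 0.174
finger_force: 55.0
```

```bash
cat > pole.py <<'E'
from h import *
from scipy.spatial.transform import Rotation as Ro
np.set_printoptions(precision=4,suppress=True)
s=r.get_state();t=np.array(s['tool_pos']);M=Ro.from_quat(s['eef_rot']).as_matrix();g=t-.019*M[:,2]
print(s['clock'],'tcp',t,'grasp',g,'F',s['contact_force'],'M',s['moment'],s['opening'])
def look(n):
    p,d,c=snap(n);P=pts(d,c);p=p.astype(int);ok=d>0
    near=ok&(np.linalg.norm(P[...,:2]-g[:2],axis=-1)<.24)&(abs(P[...,2]-g[2])<.04)
    X=P[near&(p[...,0]-p[...,2]>50)]
    for _ in range(3):
        c0=X.mean(0);V=np.linalg.svd(X-c0,full_matrices=False)[2][0];V*=np.sign(V[1])
        X=X[np.linalg.norm((X-c0)-((X-c0)@V)[:,None]*V,axis=1)<.012]
    a=(X-g)@V
    print(n,len(X),'dir',V,'heading',np.degrees(np.arctan2(V[1],V[0])),'slope deg',np.degrees(np.arcsin(V[2])),'ext',a.min(),a.max(),'line at g',c0+V*((g-c0)@V)-g)
    return p.astype(np.uint8),P,ok,V
E
python3 - <<'E'
from pole import *
p,P,ok,V=look('scene');save('s2',p[120:300,180:420],3.2)
look('top')
E
```

```text
4.15 tcp [ 0.4623 -0.2763  0.2994] grasp [ 0.4623 -0.2763  0.3184] F [ 0.6335 -1.0506 -2.2899] M [-0.1068 -0.1067 -0.0218] 0.17378783558151675
scene 869 dir [ 0.085   0.9963 -0.009 ] heading 85.12481432285267 slope deg -0.5177205717736597 ext -0.18038834200033382 0.15362803869606467 line at g [ 0.0038 -0.0003  0.0058]
top 365 dir [ 0.0846  0.9964 -0.0073] heading 85.1476070601547 slope deg -0.4184176366473884 ext 0.042616573676147344 0.1529566450078541 line at g [-0.0011  0.0001  0.0074]
```

Call:
step_arm(increments=[[[0.7, 2.0, 0.1], [0, 0, -0.32]], [[1.2, 3.5, 0.1], [0, 0, -0.32]], [[1.2, 3.5, 0.1], [0, 0, -0.32]], [[1.2, 3.5, 0.1], [0, 0, -0.32]], [[1.2, 3.5, 0.1], [0, 0, -0.32]], [[1.2, 3.5, 0.1], [0, 0, -0.32]], [[1.2, 3.5, 0], [0, 0, -0.32]], [[1.2, 3.5, 0], [0, 0, -0.32]], [[1.1, 3.3, 0], [0, 0, -0.32]], [[0.6, 1.7, 0], [0, 0, -0.32]]])

```text
clock: 5.25
tool_pos: [0.5693, 0.0428, 0.3013]
eef_rot: [0.754, 0.657, -0.0, -0.001]
contact_force: [-0.5, 0.3, -2.8]
opening: 0.171
finger_force: 55.0
```

```bash
python3 - <<'E'
from pole import *
p,P,ok,V=look('scene');save('s2',p[120:290,250:420],3.5)
h=g+.215*V;print('hook est',h)
p,P,ok,_=look('top');save('t2',p[140:260,170:330],4)
p,d,c=snap('wrist');save('w2',p);np.savez('w2',P=pts(d,c),p=p,d=d)
E
```

```text
5.25 tcp [0.5693 0.0428 0.3013] grasp [0.5694 0.0427 0.3203] F [-0.5434  0.3436 -2.8111] M [-0.0858 -0.1148 -0.028 ] 0.17124280538001188
scene 593 dir [ 0.136   0.9907 -0.0023] heading 82.18422322274083 slope deg -0.13029927976370487 ext -0.18289953085304927 0.14939154734432322 line at g [ 0.0035 -0.0005  0.0067]
hook est [0.5986 0.2557 0.3198]
top 347 dir [0.1404 0.9901 0.0003] heading 81.9286172572153 slope deg 0.017788254297104244 ext 0.046185842508634986 0.15802707789826062 line at g [-0.0029  0.0004  0.0056]
```

View pics/w2.png

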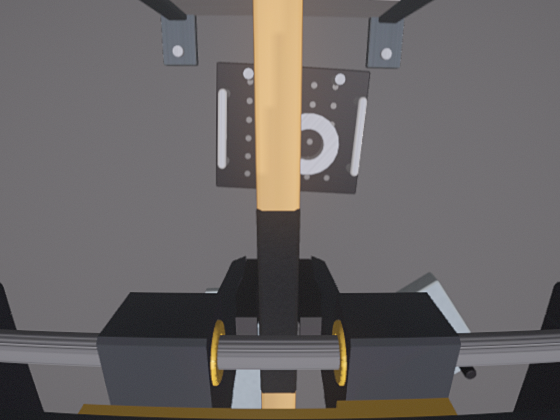

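View pics/s2.png

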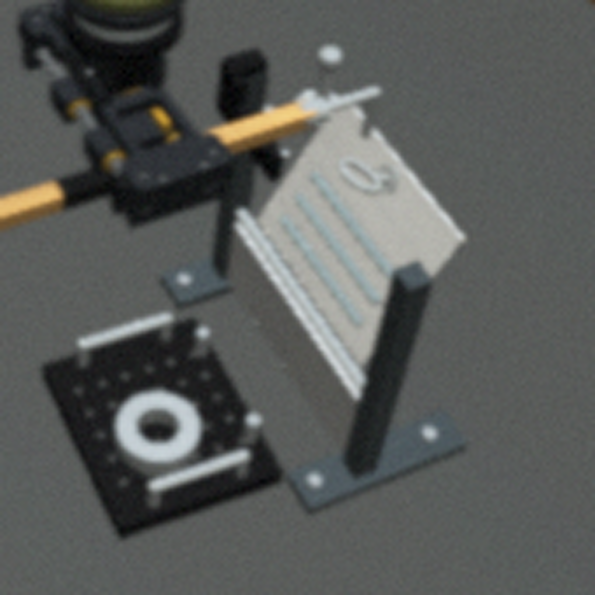

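The wrist view shows only the pole, fixture and feet, with the screen out of frame. The scene crop shows the hook end at about (368,130), hanging a little above and behind the ring at (367,175). I'll measure hook and ring in the same camera so the calibration bias cancels.

```bash
python3 - <<'E'
from pole import *
e=np.array([.600,.2515,.2365]);D=np.array([.139,.990,0]);L=np.array([-.99,.139,0])
for n in('scene','top'):
    p,P,ok,V=look(n)
    Q=P-e; a=Q@D;l=Q@L;z=P[...,2]
    k=ok&(abs(l)<.012)&(z>.265)&(z<.34)&(a>-.06)&(a<.03);X=np.c_[a[k],l[k],z[k]]*1000
    print(n,'rod',len(X),X.min(0),X.max(0));
    b=X[X[:,2]>314];print('  rod horiz l mean',b.mean(0)); h=X[X[:,2]<308];print('  hook down',len(h),h.mean(0) if len(h) else '',h.min(0) if len(h) else '')
    nrm=np.array([-.1226,-.8679,.4814]);c0=np.array([.6143,.2560,.1751]);o=(P-c0)@nrm
    k=ok&(o>.024)&(o<.05)&(np.linalg.norm(Q,axis=-1)<.028);X=np.c_[a[k],l[k],z[k]]*1000
    print('  ring',len(X),X.mean(0),X.min(0),X.max(0))
E
```

```text
5.4 tcp [0.569  0.0397 0.3013] grasp [0.569  0.0397 0.3203] F [-0.46   -0.7388 -2.4609] M [-0.1614 -0.1343  0.0109] 0.17180894869851782
scene 603 dir [ 0.1381  0.9904 -0.0073] heading 82.0645090938626 slope deg -0.41989107560402056 ext -0.18049573027020305 0.15508929791126536 line at g [ 0.0036 -0.0005  0.0066]
scene rod 114 [-59.6589  -9.1653 276.0764] [ -0.6195   7.7676 330.8647]
  rod horiz l mean [-35.0287  -1.1846 323.5482]
  hook down 28 [ -5.2715   0.0078 292.4837] [ -8.3739  -3.4611 276.0764]
  ring 37 [  0.3979  -2.9604 237.5899] [-12.5805 -22.9704 230.7967] [ 11.3671  15.2732 244.3991]
top 354 dir [ 0.1458  0.9893 -0.0053] heading 81.61591582590607 slope deg -0.305612553298085 ext 0.04278241905308722 0.15265519241618225 line at g [-0.0028  0.0004  0.0057]
top rod 147 [-59.4841  -7.0862 274.0857] [  1.516   11.9914 330.0981]
  rod horiz l mean [-34.5169   3.4315 321.8631]
  hook down 15 [ -3.1766   4.9276 290.683 ] [ -4.9014   1.6947 274.0857]
  ring 34 [ -3.4406   7.1875 240.1046] [-12.688  -13.9217 231.393 ] [ 10.5062  18.0215 246.119 ]
```

Call:
step_arm(increments=[[[0.15, 0.03, 0], [0, 0, 0]], [[0.15, 0.03, 0], [0, 0, 0]], [[0, 0, -0.5], [0, 0, 0]], [[0, 0, -0.6], [0, 0, 0]], [[0, 0, -0.6], [0, 0, 0]], [[0, 0, -0.6], [0, 0, 0]], [[0, 0, -0.5], [0, 0, 0]], [[0, 0, -0.5], [0, 0, 0]], [[0, 0, -0.4], [0, 0, 0]], [[0, 0, 0], [0, 0, 0]]])

```text
clock: 6.5
tool_pos: [0.5726, 0.0393, 0.2651]
eef_rot: [0.756, 0.655, -0.0, -0.0]
contact_force: [0.3, 0.1, -2.6]
opening: 0.174
finger_force: 55.0
```

```bash
python3 - <<'E'
from pole import *
p,P,ok,V=look('scene');save('s3',p[145:215,315:395],7)
p,P,ok,V=look('top');cv2.imwrite('pics/t3.png',cv2.resize(p[160:225,165:255,::-1],None,fx=6,fy=6))
a=cv2.imread('pics/s3.png');b=cv2.imread('pics/t3.png');cv2.imwrite('pics/c3.png',cv2.resize(np.hstack([cv2.resize(a,(480,420)),cv2.resize(b,(520,420))]),(800,336)))
E
```

```text
6.5 tcp [0.5726 0.0393 0.2651] grasp [0.5726 0.0393 0.2841] F [ 0.3134  0.144  -2.6484] M [-0.1048 -0.0758 -0.0146] 0.17355716607249053
scene 572 dir [ 0.1399  0.9901 -0.0056] heading 81.95755554857855 slope deg -0.32048455611126647 ext -0.17990216527705477 0.14959338732825347 line at g [ 0.0035 -0.0005  0.0068]
top 324 dir [ 0.1409  0.99   -0.0041] heading 81.90287783403404 slope deg -0.2333298470083538 ext 0.04458040619409746 0.15647637621009788 line at g [-0.0024  0.0004  0.0058]
```

View pics/c3.png

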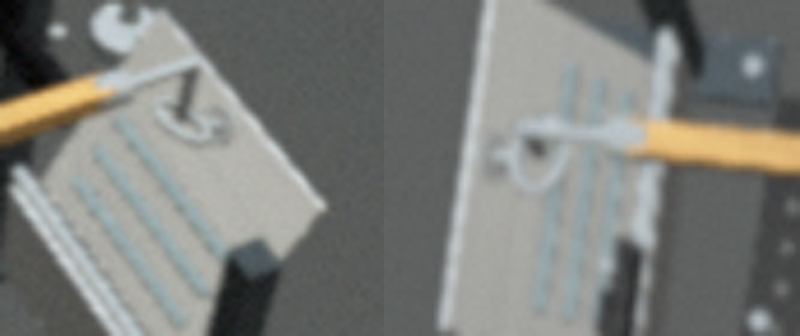

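Both crops show the hook end at ring level: left at (185,112), right at about (537,148). In the top view it looks offset from the ring centre at about (540,163), so I'll overlay the projected model to check.

```bash
cat > ov.py <<'E'
from pole import *
D=np.array([.139,.990,0]);L=np.array([-.99,.139,0]);Z=np.array([0,0,1.])
def proj(X,c):
    Y=np.atleast_2d(X)@np.array(c['R']).T+np.array(c['t']);a=Y[:,:2]/Y[:,2:];rr=(a**2).sum(1,keepdims=True);a=a*(1+c['k1']*rr)
    f=210/np.tan(np.radians(c['fov_y'])/2);return a*f+[c['cx'],c['cy']]
def overlay(e,th,V,name,k=8):
    fx=np.cos(th)*D-np.sin(th)*Z; ph=np.linspace(0,2*np.pi,40)
    out=[]
    for n,(u0,v0) in(('scene',(318,147)),('top',(172,168))):
        p,d,c=snap(n);w=50
        im=cv2.resize(p[v0:v0+w,u0:u0+w,::-1],None,fx=k,fy=k,interpolation=cv2.INTER_CUBIC)
        tr=lambda X:np.round((proj(X,c)-[u0,v0]+.5)*k*16).astype(np.int32).reshape(-1,1,2)
        for rad in(.014,.020): cv2.polylines(im,[tr(e+rad*(np.cos(ph)[:,None]*fx+np.sin(ph)[:,None]*L))],True,(0,0,255),1,cv2.LINE_AA,4)
        h=g+.215*V;cv2.polylines(im,[tr(np.array([g+.16*V,h,h-[0,0,.046]]))],False,(0,255,0),1,cv2.LINE_AA,4)
        out.append(im)
    cv2.imwrite('pics/'+name+'.png',np.hstack(out))
E
python3 - <<'E'
from ov import *
overlay(np.array([.600,.2515,.2365]),.502,np.array([.140,.990,-.004]),'o1')
E
```

```text
6.6 tcp [0.573  0.0394 0.2658] grasp [0.573  0.0394 0.2848] F [-0.1496  0.0068 -1.7215] M [-0.0622 -0.1114 -0.0832] 0.16904245913036328
```

View pics/o1.png

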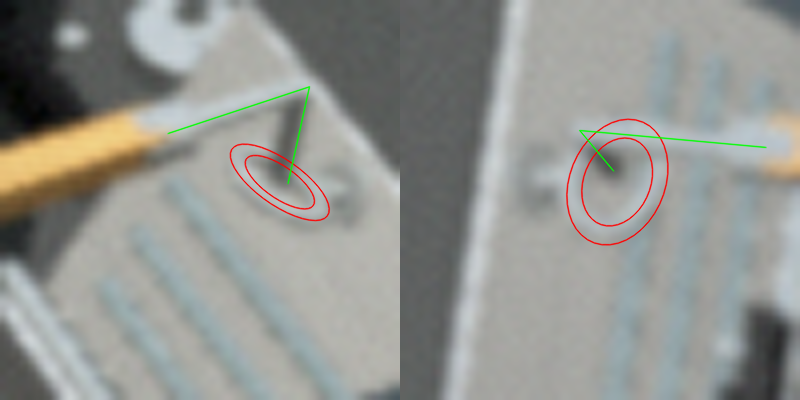

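The overlay matches the image, with the hook end inside the ring opening in both views and about 2 mm off centre. I'm lowering it on in.

Call:
step_arm(increments=[[[-0.15, 0, 0], [0, 0, 0]], [[0, 0, -0.3], [0, 0, 0]], [[0, 0, -0.3], [0, 0, 0]], [[0, 0, -0.3], [0, 0, 0]], [[0, 0, -0.3], [0, 0, 0]], [[0, 0, -0.3], [0, 0, 0]], [[0, 0, -0.3], [0, 0, 0]], [[0, 0, -0.3], [0, 0, 0]], [[0, 0, -0.3], [0, 0, 0]], [[0, 0, 0], [0, 0, 0]]])

```text
clock: 7.7
tool_pos: [0.5711, 0.0392, 0.2412]
eef_rot: [0.756, 0.655, -0.0, -0.0]
contact_force: [-0.1, -0.2, -1.7]
opening: 0.172
finger_force: 55.0
```

Call:
step_arm(increments=[[[-0.03, -0.2, 0], [0, 0, 0]], [[-0.06, -0.4, 0], [0, 0, 0]], [[-0.06, -0.4, 0], [0, 0, 0]], [[-0.06, -0.4, 0], [0, 0, 0]], [[-0.06, -0.4, 0], [0, 0, 0]], [[-0.06, -0.4, 0], [0, 0, 0]], [[-0.06, -0.4, 0], [0, 0, 0]], [[-0.06, -0.4, 0], [0, 0, 0]], [[-0.06, -0.4, 0], [0, 0, 0]], [[-0.03, -0.2, 0], [0, 0, 0]]])

```text
clock: 8.7
tool_pos: [0.5659, 0.0026, 0.2417]
eef_rot: [0.756, 0.655, -0.0, 0.0]
contact_force: [0.6, 2.3, -1.8]
opening: 0.171
finger_force: 55.0
```

Call:
step_arm(increments=[[[-0.03, -0.2, 0], [0, 0, 0]], [[-0.03, -0.2, 0], [0, 0, 0]], [[-0.03, -0.2, 0], [0, 0, 0]], [[-0.03, -0.2, 0], [0, 0, 0]], [[-0.03, -0.2, 0], [0, 0, 0]], [[-0.02, -0.15, 0], [0, 0, 0]], [[-0.02, -0.15, 0], [0, 0, 0]], [[-0.02, -0.15, 0], [0, 0, 0]], [[-0.02, -0.15, 0], [0, 0, 0]], [[0, 0, 0], [0, 0, 0]]])

```text
clock: 9.7
tool_pos: [0.5636, -0.0131, 0.2417]
eef_rot: [0.756, 0.655, -0.0, 0.0]
contact_force: [0.4, 1.9, -2.8]
opening: 0.169
finger_force: 55.0
```

```bash
python3 - <<'E'
from ov import *
p,P,ok,V=look('scene')
p,P,ok,_=look('top')
c0=np.array([.6143,.2560,.1751])
o=np.array([.595,.2185,0]);a=(P-o)@D;l=(P-o)@L;z=P[...,2]
k=ok&(abs(l)<.09)&(z>.12)&(z<.225)&(a>-.03)&(a<.1)&(p.astype(int).sum(-1)>300);X=P[k]
for _ in range(6):
    c=X.mean(0);n=np.linalg.svd(X-c,full_matrices=False)[2][2];X=X[abs((X-c)@n)<.005]
n*=-np.sign(n[1]);print('lean',np.arcsin(n[2]),len(X))
E
```

```text
9.7 tcp [ 0.5636 -0.0131  0.2417] grasp [ 0.5636 -0.0131  0.2607] F [ 0.3694  1.9314 -2.8013] M [ 0.4597 -0.126  -0.0639] 0.16949653919925892
scene 597 dir [ 0.141   0.99   -0.0054] heading 81.89504524672017 slope deg -0.31069500337452544 ext -0.18144095352002768 0.15059651391629703 line at g [ 0.0033 -0.0004  0.0069]
top 314 dir [ 0.135   0.9908 -0.012 ] heading 82.24016295186337 slope deg -0.6873284856084256 ext 0.041954411221311945 0.15328604939726348 line at g [-0.0019  0.0003  0.0063]
lean 0.20726973020242923 814
```

Call:
step_arm(increments=[[[-0.014, -0.1, 0], [0, 0, 0]], [[-0.014, -0.1, 0], [0, 0, 0]], [[-0.014, -0.1, 0], [0, 0, 0]], [[-0.014, -0.1, 0], [0, 0, 0]], [[-0.014, -0.1, 0], [0, 0, 0]], [[-0.014, -0.1, 0], [0, 0, 0]], [[-0.014, -0.1, 0], [0, 0, 0]], [[-0.014, -0.1, 0], [0, 0, 0]], [[0, 0, 0], [0, 0, 0]], [[0, 0, 0], [0, 0, 0]]])

```text
clock: 10.8
tool_pos: [0.5625, -0.0209, 0.2417]
eef_rot: [0.756, 0.655, -0.0, 0.0]
contact_force: [-0.4, 2.3, -1.7]
opening: 0.17
finger_force: 55.0
```

Call:
step_arm(increments=[[[-0.014, -0.1, 0], [0, 0, 0]], [[-0.014, -0.1, 0], [0, 0, 0]], [[-0.014, -0.1, 0], [0, 0, 0]], [[-0.014, -0.1, 0], [0, 0, 0]], [[-0.014, -0.1, 0], [0, 0, 0]], [[0, 0, 0], [0, 0, 0]], [[0, 0, 0], [0, 0, 0]], [[0, 0, 0], [0, 0, 0]], [[0, 0, 0], [0, 0, 0]], [[0, 0, 0], [0, 0, 0]]])

```text
clock: 11.8
tool_pos: [0.5619, -0.0259, 0.2417]
eef_rot: [0.756, 0.655, -0.0, 0.0]
contact_force: [-0.0, 2.8, -3.2]
opening: 0.173
finger_force: 55.0
```

Call:
step_arm(increments=[[[-0.014, -0.1, 0], [0, 0, 0]], [[-0.014, -0.1, 0], [0, 0, 0]], [[-0.014, -0.1, 0], [0, 0, 0]], [[-0.014, -0.1, 0], [0, 0, 0]], [[-0.014, -0.1, 0], [0, 0, 0]], [[0, 0, 0], [0, 0, 0]], [[0, 0, 0], [0, 0, 0]], [[0, 0, 0], [0, 0, 0]], [[0, 0, 0], [0, 0, 0]], [[0, 0, 0], [0, 0, 0]]])

```text
clock: 12.8
tool_pos: [0.5612, -0.0308, 0.2417]
eef_rot: [0.756, 0.655, -0.0, 0.0]
contact_force: [0.2, 3.2, -3.6]
opening: 0.174
finger_force: 55.0
```

Call:
step_arm(increments=[[[-0.014, -0.1, 0], [0, 0, 0]], [[-0.014, -0.1, 0], [0, 0, 0]], [[-0.014, -0.1, 0], [0, 0, 0]], [[0, 0, 0], [0, 0, 0]], [[0, 0, 0], [0, 0, 0]], [[0, 0, 0], [0, 0, 0]], [[0, 0, 0], [0, 0, 0]], [[0, 0, 0], [0, 0, 0]], [[0, 0, 0], [0, 0, 0]], [[0, 0, 0], [0, 0, 0]]])

```text
clock: 13.8
tool_pos: [0.5611, -0.0321, 0.2419]
eef_rot: [0.755, 0.655, 0.001, -0.001]
contact_force: [1.4, 7.1, -4.6]
opening: 0.177
finger_force: 55.0
```

```bash
python3 - <<'E'
from ov import *
for n in('scene','top'): p,P,ok,V=look(n)
E
```

```text
13.8 tcp [ 0.5611 -0.0321  0.2419] grasp [ 0.5611 -0.0322  0.2609] F [ 1.405   7.1194 -4.6098] M [ 0.9727 -0.1598  0.0404] 0.1765916291665139
scene 609 dir [ 0.1385  0.99   -0.0283] heading 82.03392327448836 slope deg -1.6200282330703866 ext -0.1801757321666416 0.15373219167339097 line at g [ 0.0033 -0.0003  0.0067]
top 313 dir [ 0.1374  0.9901 -0.0289] heading 82.09749966366297 slope deg -1.6586498842244988 ext 0.041805122010271055 0.1534964970468405 line at g [-0.0024  0.0005  0.0058]
```

Call:
step_arm(increments=[[[0, 0, -0.1], [0, 0, 0]], [[0, 0, -0.1], [0, 0, 0]], [[-0.014, -0.1, 0], [0, 0, 0]], [[-0.014, -0.1, 0], [0, 0, 0]], [[0, 0, 0], [0, 0, 0]], [[0, 0, 0], [0, 0, 0]], [[0, 0, 0], [0, 0, 0]], [[0, 0, 0], [0, 0, 0]], [[0, 0, 0], [0, 0, 0]], [[0, 0, 0], [0, 0, 0]]])

```text
clock: 14.9
tool_pos: [0.5611, -0.033, 0.24]
eef_rot: [0.755, 0.656, 0.002, -0.001]
contact_force: [1.2, 7.8, -4.2]
opening: 0.174
finger_force: 55.0
```

Call:
step_arm(increments=[[[-0.014, -0.1, 0], [0, 0, 0]], [[-0.014, -0.1, 0], [0, 0, 0]], [[0, 0, 0], [0, 0, 0]], [[0, 0, 0], [0, 0, 0]], [[0, 0, 0], [0, 0, 0]], [[0, 0, 0], [0, 0, 0]], [[0, 0, 0], [0, 0, 0]], [[0, 0, 0], [0, 0, 0]], [[0, 0, 0], [0, 0, 0]], [[0, 0, 0], [0, 0, 0]]])

```text
clock: 15.9
tool_pos: [0.5609, -0.0347, 0.24]
eef_rot: [0.755, 0.656, 0.002, -0.001]
contact_force: [0.7, 8.0, -4.3]
opening: 0.171
finger_force: 55.0
```

```bash
cat > lean.py <<'E'
from ov import *
for n in('scene','top'):
    p,P,ok,V=look(n)
    o=np.array([.595,.2185,0]);a=(P-o)@D;l=(P-o)@L;z=P[...,2]
    k=ok&(abs(l)<.1)&(z>.12)&(z<.24)&(a>-.03)&(a<.1)&(p.astype(int).sum(-1)>300);X=P[k]
    for _ in range(6):
        c=X.mean(0);n_=np.linalg.svd(X-c,full_matrices=False)[2][2];X=X[abs((X-c)@n_)<.005]
    n_=n_*-np.sign(n_[1]);print('lean',np.arcsin(n_[2]),len(X))
E
python3 lean.py
```

```text
15.9 tcp [ 0.5609 -0.0347  0.24  ] grasp [ 0.5608 -0.0347  0.259 ] F [ 0.6731  7.9571 -4.3105] M [ 1.4614 -0.2918  0.0375] 0.17145516510685074
scene 611 dir [ 0.1386  0.9901 -0.0236] heading 82.03324455591287 slope deg -1.3548214472186937 ext -0.18031784820433303 0.15295755714647508 line at g [ 0.0032 -0.0003  0.0067]
lean 0.012048654063651652 392
top 310 dir [ 0.136   0.9905 -0.0199] heading 82.18037982397047 slope deg -1.1427293674190462 ext 0.04208440737197243 0.15408337126826202 line at g [-0.0023  0.0004  0.0054]
lean 0.03058746956126092 201
```

Call:
step_arm(increments=[[[-0.014, -0.1, 0], [0, 0, 0]], [[-0.014, -0.1, 0], [0, 0, 0]], [[0, 0, 0], [0, 0, 0]], [[0, 0, 0], [0, 0, 0]], [[0, 0, 0], [0, 0, 0]], [[0, 0, 0], [0, 0, 0]], [[0, 0, 0], [0, 0, 0]], [[0, 0, 0], [0, 0, 0]], [[0, 0, 0], [0, 0, 0]], [[0, 0, 0], [0, 0, 0]]])

```text
clock: 17.0
tool_pos: [0.5606, -0.0365, 0.24]
eef_rot: [0.755, 0.656, 0.002, -0.001]
contact_force: [1.9, 9.2, -3.6]
opening: 0.169
finger_force: 55.0
```

Call:
step_arm(increments=[[[-0.014, -0.1, 0], [0, 0, 0]], [[0, 0, 0], [0, 0, 0]], [[0, 0, 0], [0, 0, 0]], [[0, 0, 0], [0, 0, 0]], [[0, 0, 0], [0, 0, 0]], [[0, 0, 0], [0, 0, 0]], [[0, 0, 0], [0, 0, 0]], [[0, 0, 0], [0, 0, 0]], [[0, 0, 0], [0, 0, 0]], [[0, 0, 0], [0, 0, 0]]])

```text
clock: 18.0
tool_pos: [0.5604, -0.0375, 0.24]
eef_rot: [0.755, 0.656, 0.002, -0.001]
contact_force: [0.5, 9.9, -4.6]
opening: 0.172
finger_force: 55.0
```

Call:
step_arm(increments=[[[-0.014, -0.1, 0], [0, 0, 0]], [[0, 0, 0], [0, 0, 0]], [[0, 0, 0], [0, 0, 0]], [[0, 0, 0], [0, 0, 0]], [[0, 0, 0], [0, 0, 0]], [[0, 0, 0], [0, 0, 0]], [[0, 0, 0], [0, 0, 0]], [[0, 0, 0], [0, 0, 0]], [[0, 0, 0], [0, 0, 0]], [[0, 0, 0], [0, 0, 0]]])

```text
clock: 19.0
tool_pos: [0.5601, -0.0396, 0.2399]
eef_rot: [0.755, 0.656, 0.001, -0.001]
contact_force: [0.7, 8.1, -4.5]
opening: 0.17
finger_force: 55.0
```

Call:
step_arm(increments=[[[-0.014, -0.1, 0], [0, 0, 0]], [[0, 0, 0], [0, 0, 0]], [[0, 0, 0], [0, 0, 0]], [[0, 0, 0], [0, 0, 0]], [[0, 0, 0], [0, 0, 0]], [[0, 0, 0], [0, 0, 0]], [[0, 0, 0], [0, 0, 0]], [[0, 0, 0], [0, 0, 0]], [[0, 0, 0], [0, 0, 0]], [[0, 0, 0], [0, 0, 0]]])

```text
clock: 20.0
tool_pos: [0.5596, -0.0417, 0.2397]
eef_rot: [0.755, 0.655, 0.001, -0.0]
contact_force: [0.3, 5.4, -4.2]
opening: 0.17
finger_force: 55.0
```

Call:
step_arm(increments=[[[-0.014, -0.1, 0], [0, 0, 0]], [[0, 0, 0], [0, 0, 0]], [[0, 0, 0], [0, 0, 0]], [[0, 0, 0], [0, 0, 0]], [[0, 0, 0], [0, 0, 0]], [[0, 0, 0], [0, 0, 0]], [[0, 0, 0], [0, 0, 0]], [[0, 0, 0], [0, 0, 0]], [[0, 0, 0], [0, 0, 0]], [[0, 0, 0], [0, 0, 0]]])

```text
clock: 21.0
tool_pos: [0.5595, -0.0425, 0.2397]
eef_rot: [0.755, 0.655, 0.001, -0.0]
contact_force: [1.3, 6.3, -4.9]
opening: 0.171
finger_force: 55.0
```

Call:
step_arm(increments=[[[-0.014, -0.1, 0], [0, 0, 0]], [[0, 0, 0], [0, 0, 0]], [[0, 0, 0], [0, 0, 0]], [[0, 0, 0], [0, 0, 0]], [[0, 0, 0], [0, 0, 0]], [[0, 0, 0], [0, 0, 0]], [[0, 0, 0], [0, 0, 0]], [[0, 0, 0], [0, 0, 0]], [[0, 0, 0], [0, 0, 0]], [[0, 0, 0], [0, 0, 0]]])

```text
clock: 22.0
tool_pos: [0.5595, -0.0426, 0.2398]
eef_rot: [0.755, 0.656, 0.001, -0.001]
contact_force: [1.6, 7.9, -4.3]
opening: 0.174
finger_force: 55.0
```

Call:
step_arm(increments=[[[-0.014, -0.1, 0], [0, 0, 0]], [[0, 0, 0], [0, 0, 0]], [[0, 0, 0], [0, 0, 0]], [[0, 0, 0], [0, 0, 0]], [[0, 0, 0], [0, 0, 0]], [[0, 0, 0], [0, 0, 0]], [[0, 0, 0], [0, 0, 0]], [[0, 0, 0], [0, 0, 0]], [[0, 0, 0], [0, 0, 0]], [[0, 0, 0], [0, 0, 0]]])

```text
clock: 23.0
tool_pos: [0.5596, -0.0427, 0.2398]
eef_rot: [0.755, 0.656, 0.002, -0.001]
contact_force: [1.4, 9.1, -5.9]
opening: 0.172
finger_force: 55.0
```

```bash
python3 lean.py
```

```text
23.0 tcp [ 0.5596 -0.0427  0.2398] grasp [ 0.5596 -0.0428  0.2588] F [ 1.4491  9.1267 -5.9345] M [ 1.3751 -0.2981 -0.0375] 0.1721117833684882
scene 619 dir [ 0.1402  0.9895 -0.0362] heading 81.93741857999652 slope deg -2.0751073214250897 ext -0.17904804616174602 0.1505278068487133 line at g [ 0.0035 -0.0002  0.0069]
lean -0.04073783020452512 358
top 314 dir [ 0.1489  0.9881 -0.0391] heading 81.4284537856672 slope deg -2.240139862975941 ext -0.05439004486834579 0.152361072163234 line at g [-0.0034  0.0007  0.0058]
lean -0.013788495925202222 203
```

Call:
step_arm(increments=[[[0.014, 0.1, 0], [0, 0, 0]], [[0.014, 0.1, 0], [0, 0, 0]], [[0.028, 0.2, 0], [0, 0, 0]], [[0.028, 0.2, 0], [0, 0, 0]], [[0.028, 0.2, 0], [0, 0, 0]], [[0.028, 0.2, 0], [0, 0, 0]], [[0.014, 0.1, 0], [0, 0, 0]], [[0.014, 0.1, 0], [0, 0, 0]], [[0, 0, 0], [0, 0, 0]], [[0, 0, 0], [0, 0, 0]]])

```text
clock: 24.1
tool_pos: [0.5608, -0.0338, 0.2397]
eef_rot: [0.756, 0.655, -0.0, 0.0]
contact_force: [0.1, 0.6, -2.7]
opening: 0.169
finger_force: 55.0
```

```bash
python3 lean.py; python3 - <<'E'
from ov import *
overlay(np.array([.590,.182,.235]),-.02,np.array([.1405,.990,-.012]),'o2',8)
E
```

```text
24.1 tcp [ 0.5608 -0.0338  0.2397] grasp [ 0.5608 -0.0338  0.2587] F [ 0.097   0.5718 -2.7068] M [-0.0862 -0.0545 -0.0011] 0.16933473790445489
scene 616 dir [ 0.1407  0.99   -0.0052] heading 81.9136145386612 slope deg -0.2955526700146049 ext -0.1808307467573244 0.15164531129880715 line at g [ 0.0032 -0.0004  0.0068]
lean -0.040435865454813154 340
top 314 dir [ 0.1394  0.9902 -0.0007] heading 81.98632388488377 slope deg -0.04072225252143999 ext 0.041634846574386444 0.1526605443260732 line at g [-0.0023  0.0003  0.005 ]
lean -0.014048966565968272 205
24.2 tcp [ 0.5608 -0.0338  0.2397] grasp [ 0.5608 -0.0338  0.2587] F [-0.597   0.073  -2.3543] M [-0.0372 -0.088  -0.0264] 0.16726641239068188
```

View pics/o2.png

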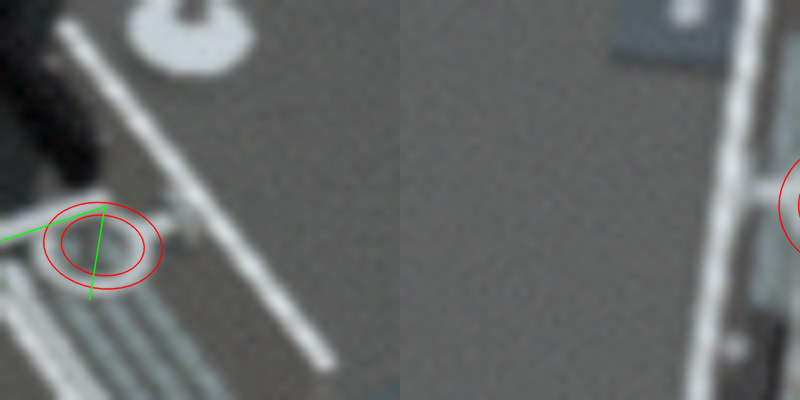

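The flap is closed and its lean hasn't changed since the hook was released. The pole hook sits inside the ring (left panel, about (95,245)) with no load, so I'm lifting straight out.

Call:
step_arm(increments=[[[0, 0, 0.3], [0, 0, 0]], [[0, 0, 0.4], [0, 0, 0]], [[0, 0, 0.4], [0, 0, 0]], [[0, 0, 0.5], [0, 0, 0]], [[0, 0, 0.6], [0, 0, 0]], [[0, 0, 0.8], [0, 0, 0]], [[0, 0, 1.0], [0, 0, 0]], [[0, 0, 1.2], [0, 0, 0]], [[0, 0, 1.2], [0, 0, 0]], [[0, 0, 0.6], [0, 0, 0]]])

```text
clock: 25.3
tool_pos: [0.5615, -0.0335, 0.3115]
eef_rot: [0.756, 0.655, 0.001, 0.001]
contact_force: [0.8, -0.3, -2.1]
opening: 0.173
finger_force: 55.0
```

```bash
python3 lean.py
```

```text
25.3 tcp [ 0.5615 -0.0335  0.3115] grasp [ 0.5614 -0.0335  0.3305] F [ 0.7805 -0.2649 -2.1194] M [-0.1341 -0.1212  0.0164] 0.17298418249220857
scene 688 dir [ 0.1404  0.9901 -0.0048] heading 81.92636739311652 slope deg -0.27679248263747475 ext -0.18162049230550106 0.15227111083195294 line at g [ 0.0037 -0.0005  0.0064]
lean -0.04704697583751146 371
top 371 dir [ 0.1402  0.9901 -0.0043] heading 81.94075750086559 slope deg -0.24710768547057008 ext 0.04205956836117725 0.1559497239756104 line at g [-0.0021  0.0003  0.0061]
lean -0.013157738529106448 194
```

Call:
step_arm(increments=[[[-0.6, -1.5, 0], [0, 0, 0.32]], [[-1.0, -2.5, 0], [0, 0, 0.32]], [[-1.1, -2.7, 0], [0, 0, 0.32]], [[-1.1, -2.7, 0], [0, 0, 0.32]], [[-1.1, -2.7, 0], [0, 0, 0.32]], [[-1.1, -2.7, 0], [0, 0, 0.32]], [[-1.1, -2.7, 0], [0, 0, 0.32]], [[-1.1, -2.7, 0], [0, 0, 0.32]], [[-1.0, -2.5, 0], [0, 0, 0.32]], [[-0.7, -1.6, 0], [0, 0, 0.32]]])

```text
clock: 26.4
tool_pos: [0.4602, -0.2791, 0.3091]
eef_rot: [0.738, 0.675, -0.001, -0.0]
contact_force: [0.2, 0.2, -2.4]
opening: 0.174
finger_force: 55.0
```

Call:
step_arm(increments=[[[0, 0, -1.0], [0, 0, 0]], [[0, 0, -2.0], [0, 0, 0]], [[0, 0, -2.5], [0, 0, 0]], [[0, 0, -2.5], [0, 0, 0]], [[0, 0, -2.5], [0, 0, 0]], [[0, 0, -2.5], [0, 0, 0]], [[0, 0, -2.5], [0, 0, 0]], [[0, 0, -2.0], [0, 0, 0]], [[0, 0, -0.5], [0, 0, 0]], [[0, 0, 0], [0, 0, 0]]])

```text
clock: 27.4
tool_pos: [0.4618, -0.2753, 0.129]
eef_rot: [0.737, 0.676, 0.0, -0.001]
contact_force: [0.4, 0.3, -2.4]
opening: 0.176
finger_force: 55.0
```

```bash
python3 - <<'E'
from pole import *
look('scene');look('top')
print(Ro.from_quat(s['eef_rot']).as_matrix()[:,1])
E
```

```text
27.4 tcp [ 0.4618 -0.2753  0.129 ] grasp [ 0.4618 -0.2753  0.148 ] F [ 0.4127  0.3102 -2.4438] M [-0.1016 -0.0366  0.    ] 0.17619624457066746
scene 639 dir [ 0.0848  0.9964 -0.0028] heading 85.13554498283935 slope deg -0.15990635882127138 ext -0.17940972839966499 0.15069028843150648 line at g [ 0.0031 -0.0002  0.0068]
top 243 dir [ 0.0772  0.997  -0.0037] heading 85.57126798988392 slope deg -0.20949175299750145 ext 0.04135461410417797 0.15027255163257958 line at g [-0.0011  0.0001  0.0068]
[ 0.9964 -0.0851 -0.0014]
```

Call:
step_arm(increments=[[[0, -0.08, -1.0], [0, 0, 0]], [[0, 0, -1.5], [0, 0, 0]], [[0, 0, -1.5], [0, 0, 0]], [[0, 0, -1.5], [0, 0, 0]], [[0, 0, -1.0], [0, 0, 0]], [[0, 0, -0.7], [0, 0, 0]], [[0, 0, -0.5], [0, 0, 0]], [[0, 0, -0.4], [0, 0, 0]], [[0, 0, -0.3], [0, 0, 0]], [[0, 0, 0], [0, 0, 0]]])

```text
clock: 28.5
tool_pos: [0.4618, -0.2775, 0.0457]
eef_rot: [0.737, 0.676, 0.0, 0.0]
contact_force: [0.0, -0.3, -1.1]
opening: 0.173
finger_force: 55.0
```

Call:
step_arm(increments=[[[0, 0, -0.1], [0, 0, 0]], [[0, 0, 0], [0, 0, 0]], [[0, 0, 0], [0, 0, 0]], [[0, 0, 0], [0, 0, 0]], [[0, 0, 0], [0, 0, 0]], [[0, 0, 0], [0, 0, 0]], [[0, 0, 0], [0, 0, 0]], [[0, 0, 0], [0, 0, 0]], [[0, 0, 0], [0, 0, 0]], [[0, 0, 0], [0, 0, 0]]])

```text
clock: 29.5
tool_pos: [0.4618, -0.2775, 0.0448]
eef_rot: [0.737, 0.676, 0.0, 0.0]
contact_force: [-0.5, -0.8, -1.3]
opening: 0.173
finger_force: 55.0
```

Call:
step_arm(increments=[[[0, 0, 0], [0, 0, 0]], [[0, 0, 0], [0, 0, 0]], [[0, 0, 0], [0, 0, 0]], [[0, 0, 0], [0, 0, 0]], [[0, 0, 0], [0, 0, 0]], [[0, 0, 0], [0, 0, 0]], [[0, 0, 0], [0, 0, 0]], [[0, 0, 0], [0, 0, 0]], [[0, 0, 0], [0, 0, 0]], [[0, 0, 0], [0, 0, 0]]], fingers=1)

```text
clock: 30.5
tool_pos: [0.4618, -0.2775, 0.0448]
eef_rot: [0.737, 0.676, 0.0, 0.0]
contact_force: [-0.1, 0.2, 0.3]
opening: 0.998
finger_force: 0.0
```

Call:
step_arm(increments=[[[0, 0, 0.5], [0, 0, 0]], [[0, 0, 1.0], [0, 0, 0]], [[0, 0, 1.5], [0, 0, 0]], [[0, 0, 2.0], [0, 0, 0]], [[0, 0, 2.5], [0, 0, 0]], [[0, 0, 2.5], [0, 0, 0]], [[0, 0, 2.5], [0, 0, 0]], [[0, 0, 2.0], [0, 0, 0]], [[0, 0, 1.0], [0, 0, 0]], [[0, 0, 0], [0, 0, 0]]])

```text
clock: 31.5
tool_pos: [0.4625, -0.2778, 0.2013]
eef_rot: [0.737, 0.676, 0.001, 0.001]
contact_force: [0.4, 0.9, -0.6]
opening: 1.005
finger_force: 0.0
```

```bash
python3 - <<'E'
import pole
from pole import *
pole.g=np.array([.4625,-.276,.063])
p,P,ok,V=look('scene');save('s9',p)
E
python3 lean.py | grep lean
```

```text
31.5 tcp [ 0.4625 -0.2778  0.2013] grasp [ 0.4624 -0.2778  0.2203] F [ 0.4009  0.8911 -0.6188] M [-0.0063 -0.0657  0.0118] 1.004886524760836
scene 532 dir [0.0879 0.9961 0.0002] heading 84.95736921586276 slope deg 0.010486193596942391 ext -0.18031550455430292 0.15033294571334613 line at g [ 0.002  -0.0002  0.0081]pole.py:11: RuntimeWarning: Mean of empty slice.
  c0=X.mean(0);V=np.linalg.svd(X-c0,full_matrices=False)[2][0];V*=np.sign(V[1])
  ret = um.true_divide(
Traceback (most recent call last):
  File "lean.py", line 3, in <module>
    p,P,ok,V=look(n)
             ~~~~^^^
  File "pole.py", line 11, in look
    c0=X.mean(0);V=np.linalg.svd(X-c0,full_matrices=False)[2][0];V*=np.sign(V[1])
                   ~~~~~~~~~~~~~~~~~~~~~~~~~~~~~~~~~~~~~~~~~~^^^
IndexError: index 0 is out of bounds for axis 0 with size 0
```

View pics/s9.png

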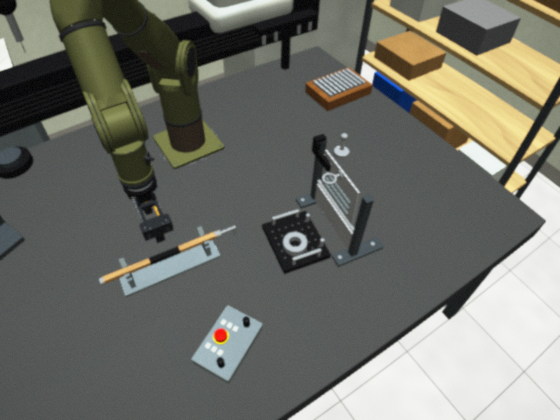

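The pole is back in its rack (100,280 to 235,228), level and at its original pose. The flap is upright at (340,180), and the workpiece, pendant and sphere have not moved. I'm handing the job in.

```bash
python3 -c "
from plant import r
print(r.finish_job())"
```

```text
the job is handed in; nothing more can be done
None
```

The flap is shut against its stop, past the catch; the highest sampled wrist reading was about 10 N along the pull. The pole is unhooked and back in its rack, nothing else appears moved in the final picture, and the job was handed in at about 32 s with no verdict shown.

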